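Close the instrument boxes with their own lids

TASK

The two steel instrument boxes are packed for the steriliser but their lids lie loose among them on the bench. Put each lid on the box it belongs to, skirt fully down over the rim so that it sits flat and home all round, leaving the boxes standing upright where they are and not disturbing the other things on the bench.

Things in the scene. Friction and masses are not known exactly. Their poses are not given: they have to be found in the camera images.
- long_box: Long narrow, low open box of pressed stainless steel, 181 x 89 mm over its rolled rim, 45 mm high, rounded corners, holding forceps and a spatula, both below the rim; walls 2 mm, rolled rim bead 5 mm thick. Origin: centre of its underside; x along its longer side, y across, z up. Loose, stands open on the bench.
- wide_box: Shorter, wider and taller open box of pressed stainless steel, 135 x 113 mm over its rolled rim, 60 mm high, rounded corners, holding a stack of glass plates, 38 mm up from the underside; walls 2 mm, rolled rim bead 5 mm thick. Origin: centre of its underside; x along its longer side, y across, z up. Loose, stands open on the bench.
- long_lid: Long narrow stainless lid lying right way up: 197 x 105 mm over its flared hem, 52 mm high with handle; skirt 186 x 94 mm inside (2.5 mm play on every side over its box's rim), 16 mm deep, flared by 3 mm at the bottom as lead-in. Origin: centre of the hem's plane; x along its longer side and the handle, z up. Fits either way round. About 0.22 kg.
- wide_lid: Shorter, wider stainless lid lying right way up: 151 x 129 mm over its flared hem, 52 mm high with handle; skirt 140 x 118 mm inside (2.5 mm play on every side over its box's rim), 16 mm deep, flared by 3 mm at the bottom as lead-in. Origin: centre of the hem's plane; x along its longer side and the handle, z up. Fits either way round. About 0.22 kg.
- long_lid_grip (a point): Middle of the lid's handle: a black sleeve 62 mm long (along the lid's x), 14 mm wide, 12 mm tall, on a bent rod, 46 mm above the lid's hem and 26 mm above the lid's top sheet.
- wide_lid_grip (a point): Middle of the lid's handle: a black sleeve 62 mm long (along the lid's x), 14 mm wide, 12 mm tall, on a bent rod, 46 mm above the lid's hem and 26 mm above the lid's top sheet.
- long_lid_seat (a point): Centre of the underside of the lid's top sheet, 16 mm above its hem; comes to lie on the mouth point of the matching box when the lid is home. x, z axes as the lid's.
- wide_lid_seat (a point): Centre of the underside of the lid's top sheet, 16 mm above its hem; comes to lie on the mouth point of the matching box when the lid is home. x, z axes as the lid's.
- long_box_mouth (a point): Centre of the box's mouth, in the plane of the rim's top, 45 mm above the box's underside. Axes as the box's.
- wide_box_mouth (a point): Centre of the box's mouth, in the plane of the rim's top, 60 mm above the box's underside. Axes as the box's.
- wash_bottle: Bystander: white squeeze bottle with a red cap and bent spout, 207 mm tall, 64 mm thick. Origin: centre of the underside of its bounding box.
- reagent_bottle: Bystander: brown bottle with a black cap, 54 mm thick, 93 mm tall. Origin: centre of its underside.

How it is judged:
By the outcome, as a careful person would: the job done as asked, in the order asked, and still so for the second after the job is handed in, with the robot touching nothing.
It also fails if it takes over 53 s, if anything falls off the work surface, if the arm or the gripper's body presses on something with over 40 N, if the wrist force passes 120 N, or if a joint passes its speed limit or range.

ROBOT

A 6-joint arm with a two-finger parallel gripper is mounted at the origin on a cart in front of the work surface, level with it; the furniture and walls round the work are solid. World frame = base frame: x ahead of the robot, y to its left, z up, the work surface at z = 0. Lengths are in m, angles in rad, forces in N, time in s.
With the tool pointing down it reaches from about 0.275 to 0.825 m from the base axis. Payload 4.9 kg.
Tool frame: the origin (TCP) lies midway between the tips of the shut fingers; the grasp point (between the pads) lies 19 mm behind it (bot.grip_depth is the distance from the TCP to the grasp point, in m); z points along the fingers, y is the line along which they close (so a half turn about z gives the same grasp; the last joint's range is limited). The gripper opens to 85 mm and grips with 20 to 120 N. Pads are 22 mm wide; open, the fingers measure 114 mm over their backs; the gripper's body (76 mm by 85 mm) begins 54 mm behind the grasp point. The pads swing forward as they close: fully open they stand 13 mm farther back than shut.
Start: joints at [-0.134, 0.326, -0.193, 1.052, 0, 1.437], TCP at [0.55, 0, 0.2] pointing down, gripper open.
Joint ranges: [-2.65, 2.65], [-0.97, 1.79], [-1.3, 1.35], [-1.93, 2.1], [-1.47, 1.37], [-3.14, 3.14]. Speed limits (rad/s): [2.57, 2.57, 3.14, 3.14, 3.14, 3.14].

INTERFACE

Orientations are given as a unit quaternion [w, x, y, z].
In Python, from cell import bot gives the robot as it stands. Calls block until the motion is done:
- bot.move_pose(position, orientation): joint-space move of the TCP to a pose.
- bot.move_linear(position, speed=0.15, rotation=None, until_force=None): straight line of the TCP; rotation=None keeps the orientation; speed is the mean speed in m/s. With until_force (N) it stops when the force on the tool has changed by that much, and returns True; else False.
- bot.goto_joints(angles): joint-space move.
- bot.set_gripper(opening, grasp_force=None): opening from 0.0 (shut) to 1.0 (fully open); grasp_force is the grip in N (None keeps the last); returns when the fingers have stopped.
- bot.wait(seconds).
- bot.solve_ik(position, orientation): joint angles nearest the present ones, or None.
- bot.camera(name): name is "scene" or "side" or "wrist"; returns the picture (400x640x3 uint8, red, green, blue); there is no depth.
- bot.calibration(name): a dict with "mtx" (3x3 intrinsics, pixels), "extrinsics" (4x4, takes a point from world to camera coordinates); the wrist camera has in their place "hand_eye" (4x4, takes a point from camera to tool coordinates, whose origin is the TCP and whose axes are the flange's). Camera axes: x right, y down, z forward; pixel columns grow to the right and rows downward; lengths in m; the calibration is good to about 2 mm. A picture is of the moment at which its call begins: read the wrist's pose just before it. calibration takes no time and is no camera call.
A pose or a line that the arm cannot do raises bot.PlanningError and nothing moves.
- bot.close_job(): hands the job in; it is judged then, once.
Trained networks look in the newest picture that a camera, given by its name, has taken for a name from the list of things; names that differ only in an ending like _2 or _b are one class to them, and where a whole thing is asked for, a point or a joint stands for the part that bears it (a point fixed in the world has none). Each returns a list of dicts, best first, with "confidence" (0 to 1); they miss things now and then, are a little off and sometimes report something else, mostly with a low value. They report only what shows in the picture. A call takes as long as a camera call.
- bot.search_frame(camera, thing): "bbox" ([left, top, width, height] in pixels, round what is visible of it).
Readings, each from a call of its own:
- bot.read_clock(): time.
- bot.read_joint_positions(): joint angles.
- bot.read_joint_vel(): joint speeds.
- bot.read_joint_efforts(): joint torques, N m.
- bot.read_position(): TCP position.
- bot.read_tool_rot(): TCP orientation.
- bot.read_ft_force(): force on the tool from outside, world axes, zero at the start.
- bot.read_moment(): the same for the moment, N m.
- bot.read_gripper_width(): opening from 0.0 (shut) to 1.0 (fully open).
- bot.read_finger_force(): force on a finger pad.
Only numpy, scipy, OpenCV 4.12 (cv2) and the standard library are available. Lean on these libraries where they do the work, as an engineer would, in place of code of your own. Each camera call takes 0.05 s, during which the arm holds its last target. There are 200 camera calls.

## Working session

There is one attempt and no reset: what is moved stays moved. The work goes in short steps, each a Python script; the robot and the scene stay as the last script left them, time stands still between calls to the robot, and variables do not carry over. Pictures are saved under pics/ and viewed, at most 10 in all, crops included, and the job is handed in when it is done.

```bash
ls; mkdir -p pics
python3 - <<'E'
from cell import bot
import cv2,numpy as np
for c in ("scene","side","wrist"):
    im=bot.camera(c); cv2.imwrite(f"pics/{c}0.png",im[:,:,::-1])
    for t in ("long_box","wide_box","long_lid","wide_lid","long_lid_grip","wide_lid_grip","wash_bottle","reagent_bottle"):
        print(c,t,[(d["bbox"],round(d["confidence"],2)) for d in bot.search_frame(c,t)[:2]])
    k=bot.calibration(c); print({a:np.round(b,3).tolist() for a,b in k.items()})
print(bot.read_clock(),bot.read_tool_rot(),bot.read_position(),bot.grip_depth)
E
```

```text
pics
scene long_box [([274.9, 222.9, 79.0, 57.3], 0.74)]
scene wide_box [([306.8, 166.8, 48.2, 48.7], 0.95)]
scene long_lid [([408.8, 243.3, 46.9, 68.0], 0.88)]
scene wide_lid [([200.4, 173.2, 55.6, 43.1], 0.76)]
scene long_lid_grip [([402.6, 244.3, 54.9, 67.2], 0.87)]
scene wide_lid_grip [([195.3, 175.7, 63.3, 41.5], 0.73)]
scene wash_bottle [([431.8, 167.9, 25.9, 50.0], 0.93), ([407.5, 244.0, 49.6, 68.5], 0.46)]
scene reagent_bottle [([264.3, 140.2, 22.8, 36.0], 0.88)]
{'mtx': [[512.858, 0.0, 317.061], [0.0, 512.858, 198.296], [0.0, 0.0, 1.0]], 'extrinsics': [[0.479, -0.878, 0.003, -0.262], [-0.589, -0.324, -0.741, 0.396], [0.651, 0.353, -0.672, 1.053], [0.0, 0.0, 0.0, 1.0]]}
side long_box [([242.9, 214.0, 70.2, 32.2], 0.88)]
side wide_box [([320.7, 190.8, 52.7, 36.9], 0.79)]
side long_lid [([301.7, 265.7, 92.2, 46.6], 0.83)]
side wide_lid [([249.8, 174.2, 53.6, 24.5], 0.83), ([303.9, 267.7, 84.1, 40.4], 0.61)]
side long_lid_grip [([302.2, 264.5, 89.0, 48.5], 0.89)]
side wide_lid_grip [([253.6, 174.4, 49.2, 24.6], 0.75)]
side wash_bottle [([414.3, 184.9, 29.5, 82.1], 0.9)]
side rea
[... 190 characters left out ...]
0.916, 0.133], [0.314, 0.861, -0.401, 1.291], [0.0, 0.0, 0.0, 1.0]]}
wrist long_box [([142.2, 165.8, 164.5, 115.9], 0.77), ([355.5, 109.4, 138.1, 119.5], 0.31)]
wrist wide_box [([354.0, 106.5, 139.8, 119.5], 0.85)]
wrist long_lid []
wrist wide_lid []
wrist long_lid_grip []
wrist wide_lid_grip []
wrist wash_bottle []
wrist reagent_bottle [([142.5, 162.4, 162.0, 119.3], 0.38)]
{'mtx': [[302.909, 0.0, 316.358], [0.0, 302.909, 205.802], [0.0, 0.0, 1.0]], 'hand_eye': [[0.0, -0.964, -0.265, 0.067], [1.0, 0.0, 0.0, -0.002], [0.0, -0.265, 0.964, -0.174], [0.0, 0.0, 0.0, 1.0]]}
1.35 [-2.84695636e-05  7.07114790e-01  7.07098772e-01 -2.56825965e-05] [5.50001636e-01 1.87549544e-06 2.00239973e-01] 0.0187
```

Run:
```python
import cv2
a=cv2.imread("pics/scene0.png")[120:330,180:480]; cv2.imwrite("pics/s1.png",cv2.resize(a,(800,560),interpolation=cv2.INTER_CUBIC))
```

```text
(no output)
```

View pics/s1.png

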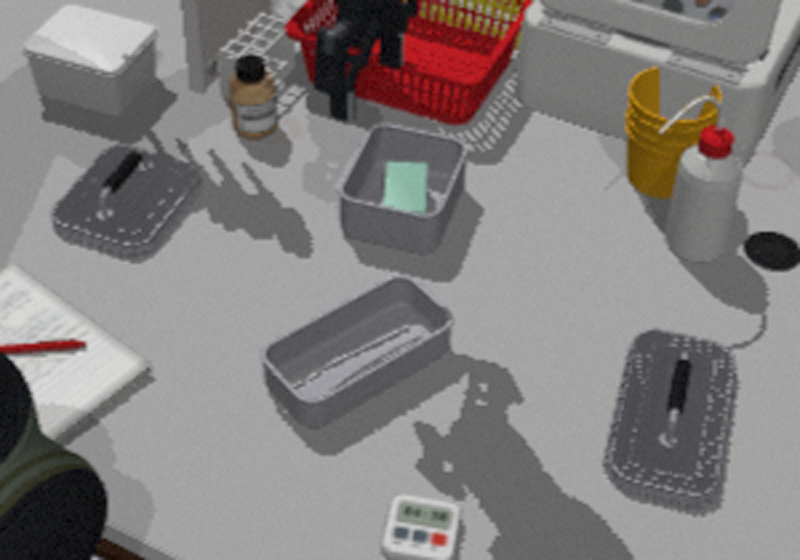

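View pics/wrist0.png

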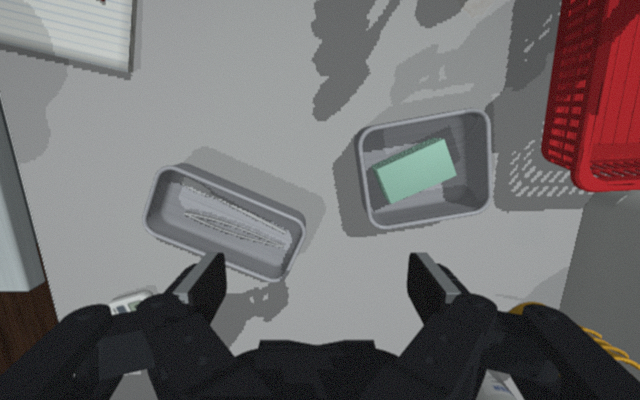

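```bash
cat > h.py <<'E'
from cell import bot
import cv2,numpy as np
from scipy.optimize import minimize
from scipy.spatial.transform import Rotation as Ro
from scipy.ndimage import map_coordinates
GD=bot.grip_depth
def snap(cam,name=None):
    k=bot.calibration(cam)
    if cam=="wrist":
        T=np.eye(4);T[:3,3]=bot.read_position();q=bot.read_tool_rot();T[:3,:3]=Ro.from_quat(q,scalar_first=True).as_matrix()
        E=np.linalg.inv(T@k["hand_eye"])
    else: E=np.array(k["extrinsics"])
    im=bot.camera(cam)
    if name: cv2.imwrite(f"pics/{name}.png",im[:,:,::-1])
    return im,np.array(k["mtx"]),E
def proj(P,K,E):
    c=np.atleast_2d(P)@E[:3,:3].T+E[:3,3]; c=c@K.T; return c[:,:2]/c[:,2:]
def ray(uv,z,K,E):
    R=E[:3,:3];o=-R.T@E[:3,3];d=R.T@np.linalg.inv(K)@[uv[0],uv[1],1]; return o+d*(z-o[2])/d[2]
def straight(L,W,r=.024,n=40):
    a=np.linspace(-L/2+r,L/2-r,n);b=np.linspace(-W/2+r,W/2-r,n);o=np.ones(n)
    P=np.vstack([np.c_[a,o*W/2],np.c_[a,-o*W/2],np.c_[o*L/2,b],np.c_[-o*L/2,b]])
    N=np.vstack([np.tile(v,(n,1)) for v in ([0,1],[0,-1],[1,0],[-1,0])]); return P,N
def place(P,N,p,z,K,E):
    c,s=np.cos(p[2]),np.sin(p[2]);R=np.array([[c,-s],[s,c]])
    Q=np.c_[P@R.T+p[:2],np.full(len(P),z)];Q2=Q.copy();Q2[:,:2]+=.001*N@R.T
    u=proj(Q,K,E);d=proj(Q2,K,E)-u; return u,d/np.linalg.norm(d,axis=1,keepdims=True)
def fit(im,K,E,outl,p0,rng=.012,ang=.15):
    """outl: list of (L,W,z). maximise |normal gradient| along the outlines"""
    g=cv2.cvtColor(im,cv2.COLOR_RGB2GRAY).astype(float)
    O=[(straight(L,W),z) for L,W,z in outl]
    def sc(p,gx,gy):
        t=0
        for (P,N),z in O:
            u,d=place(P,N,p,z,K,E);f=lambda a:map_coordinates(a,[u[:,1],u[:,0]],order=1,mode="nearest")
            t+=np.minimum(abs(f(gx)*d[:,0]+f(gy)*d[:,1]),25).mean()
        return -t
    p=np.array(p0,float)
    for sig,r,a in ((2.5,rng,ang),(1.2,.004,.04),(.8,.0015,.015)):
        b=cv2.GaussianBlur(g,(0,0),sig);gx=cv2.Sobel(b,6,1,0)/8*sig;gy=cv2.Sobel(b,6,0,1)/8*sig
        gr=[p+[x,y,t] for x in np.linspace(-r,r,9) for y in np.linspace(-r,r,9) for t in np.linspace(-a,a,9)]
        p=gr[int(np.argmin([sc(q,gx,gy) for q in gr]))]
        m=minimize(sc,p,(gx,gy),method="Nelder-Mead",options=dict(initial_simplex=p+np.array([[0,0,0],[r/3,0,0],[0,r/3,0],[0,0,a/3]]),xatol=1e-5));p=m.x
    return p,-m.fun
def draw(im,K,E,outl,p):
    v=im.copy()
    for L,W,z in outl:
        u,_=place(*straight(L,W),p,z,K,E)
        for a in u.round().astype(int): cv2.circle(v,tuple(map(int,a)),0,(255,0,0),-1)
    return v
def sleeve(im,K,E,c,z=.046):
    """black handle sleeve near world point c -> centre, yaw (at height z), size"""
    u0=proj([[c[0],c[1],z]],K,E)[0];g=im.max(2);m=(g<45).astype(np.uint8)
    n,l,st,ce=cv2.connectedComponentsWithStats(m)
    best=None
    for i in range(1,n):
        if st[i,4]<40 or st[i,4]>4000: continue
        d=np.hypot(*(ce[i]-u0))
        if best is None or d<best[0]: best=(d,i)
    if best is None: return None
    ys,xs=np.nonzero(l==best[1]);P=np.array([ray((x,y),z,K,E)[:2] for x,y in zip(xs,ys)])
    (cx,cy),(w,h),a=cv2.minAreaRect((P*1000).astype(np.float32)); 
    a=np.radians(a if w>h else a+90)
    return np.array([cx/1000,cy/1000]),a,(w,h)
def quat(yaw):
    c,s=np.cos(yaw),np.sin(yaw)
    return Ro.from_matrix(np.array([[c,s,0],[s,-c,0],[0,0,-1]])).as_quat(scalar_first=True)
BOX=dict(long=[(.181,.089,.0425),(.171,.079,.0425)],wide=[(.135,.113,.0575),(.125,.103,.0575)])
HEM=dict(long=[(.197,.105,.0)],wide=[(.151,.129,0)])
E
python3 - <<'E'
from h import *
im,K,E=snap("wrist","w1")
v=im
for n,uv,yaw in(("long",(226,222),-.4),("wide",(427,168),.1)):
    p0=ray(uv,BOX[n][0][2],K,E)
    p,s=fit(im,K,E,BOX[n],[p0[0],p0[1],yaw]);print(n,"box",p0.round(3),p.round(4),s); v=draw(v,K,E,BOX[n],p)
v=cv2.resize(v[60:320,100:540],(800,473),interpolation=cv2.INTER_CUBIC);cv2.imwrite("pics/w1o.png",v[:,:,::-1])
for cam,bb in(("scene",dict(long=(432,277),wide=(228,195))),("side",dict(long=(347,289),wide=(277,186)))):
    im,K,E=snap(cam)
    for n in bb:
        p0=ray(bb[n],.02,K,E);print(cam,n,p0.round(3),sleeve(im,K,E,p0))
E
```

```text
long box [ 0.444 -0.043  0.042] [ 0.4415 -0.0488 -0.4198] 21.197368564612056
wide box [0.664 0.021 0.057] [0.664  0.0174 0.1776] 22.331191570538287
scene long [ 0.509 -0.34   0.02 ] (array([ 0.52870813, -0.33541959]), np.float64(0.1965988293721503), (62.05693054199219, 12.719451904296875))
scene wide [0.514 0.273 0.02 ] (array([0.52736298, 0.28656906]), np.float64(0.10683979779493098), (61.41020965576172, 17.01822280883789))
side long [ 0.517 -0.368  0.02 ] (array([ 0.67089758, -0.70827106]), np.float64(1.5842040882849007), (8.162163734436035, 37.5905647277832))
side wide [0.526 0.267 0.02 ] (array([1.01862097, 1.38775537]), np.float64(1.2606274088552376), (932.591796875, 175.2686767578125))
```

View pics/w1o.png

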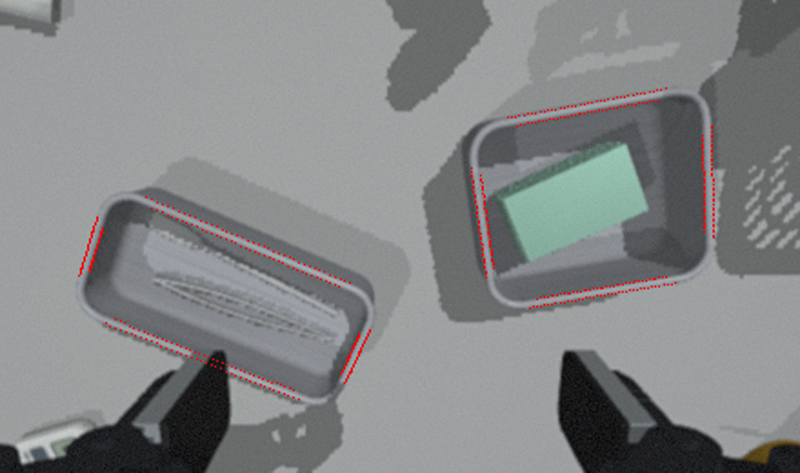

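```bash
cat >> h.py <<'E'
def pick_yaw(xy,z,yaw):
    best=None
    for y in (yaw,yaw+np.pi):
        j=bot.solve_ik([*xy,z],quat(y))
        if j is not None and (best is None or abs(j[5])<best[0]): best=(abs(j[5]),y,j)
    return best
def look(n,xy,yaw,kind,z=.2,name=None):
    b=pick_yaw(xy,z,yaw); bot.move_pose([*xy,z],quat(b[1])); bot.wait(.15)
    im,K,E=snap("wrist",name); return im,K,E
E
python3 - <<'E'
from h import *
for n,xy,y in(("wl",(.527,.287),.107),("ll",(.529,-.335),.197),("wb",(.664,.0174),.178),("lb",(.4415,-.0488),-.42)):
    for d in (0,np.pi,-np.pi): 
        j=bot.solve_ik([*xy,.2],quat(y+d)); print(n,d,None if j is None else np.round(j,2))
im,K,E=look("wide",(.527,.287),.107,"lid",name="wl")
s=sleeve(im,K,E,(.527,.287));print(s)
p,sc=fit(im,K,E,HEM["wide"],[*s[0],s[1]]);print(p,sc,bot.read_clock())
v=draw(im,K,E,HEM["wide"],p)
P,N=straight(.062,.014,.0);u,_=place(P,N,[*s[0],s[1]],.046,K,E)
for a in u.round().astype(int):v[a[1],a[0]]=(0,255,0)
cv2.imwrite("pics/wlo.png",v[:,:,::-1])
E
```

```text
wl 0 [ 0.38  0.42 -0.05  1.1   0.   -2.87]
wl 3.141592653589793 [ 0.38  0.42 -0.05  1.1   0.    0.27]
wl -3.141592653589793 [ 0.38  0.42 -0.05  1.1   0.    0.27]
ll 0 [-0.68  0.47  0.02  1.13  0.    2.26]
ll 3.141592653589793 [-0.68  0.47  0.02  1.13  0.   -0.88]
ll -3.141592653589793 [-0.68  0.47  0.02  1.13  0.   -0.88]
wb 0 [-0.08  0.54  0.15  1.17  0.    2.88]
wb 3.141592653589793 [-0.08  0.54  0.15  1.17  0.   -0.26]
wb -3.141592653589793 [-0.08  0.54  0.15  1.17  0.   -0.26]
lb 0 [-0.28  0.13 -0.45  0.99  0.   -3.  ]
lb 3.141592653589793 [-0.28  0.13 -0.45  0.99  0.    0.14]
lb -3.141592653589793 [-0.28  0.13 -0.45  0.99  0.    0.14]
(array([0.52562878, 0.28589545]), np.float64(0.10003265818014756), (58.35965347290039, 12.018418312072754))
[0.52319884 0.28502768 0.08911172] 9.31199432683924 2.8083
```

View pics/wlo.png

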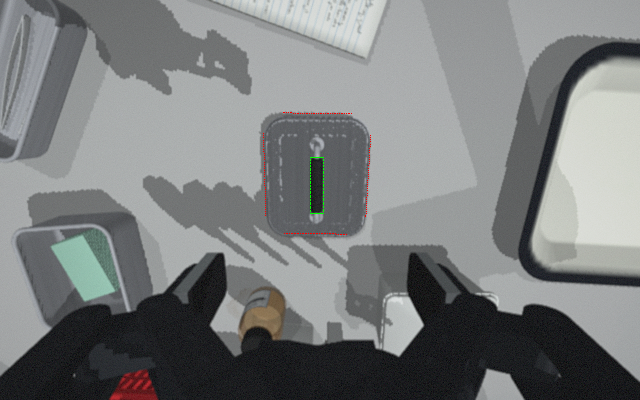

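Run:
```python
from h import *
vs=[]
for n,xy,y in(("wide",(.664,.0174),.178),("long",(.4415,-.0488),-.42)):
    im,K,E=look(n,xy,y+np.pi,"box",z=.22)
    p,s=fit(im,K,E,BOX[n],[*xy,y]);print(n,"box",p.round(4),s)
    for o in BOX[n]: print("  single",fit(im,K,E,[o],p,.003,.03)[0].round(4))
    vs.append(draw(im,K,E,BOX[n],p)[60:330,180:460])
im,K,E=look("long",(.529,-.335),.197,"lid")
s=sleeve(im,K,E,(.529,-.335));print(s)
p,sc=fit(im,K,E,HEM["long"],[*s[0],s[1]]);print("ll",p.round(4),sc,bot.read_clock())
v=draw(im,K,E,HEM["long"],p)
vs.append(v[60:330,180:460])
m=np.hstack(vs);cv2.imwrite("pics/m.png",cv2.resize(m,(800,257),interpolation=cv2.INTER_AREA)[:,:,::-1])
cv2.imwrite("pics/m2.png",cv2.resize(np.hstack(vs[1:]),(800,386),interpolation=cv2.INTER_CUBIC)[:,:,::-1])
```

```text
wide box [0.6639 0.018  0.1806] 25.227081996505213
  single [0.6647 0.0136 0.1806]
  single [0.6632 0.0177 0.18  ]
long box [ 0.4413 -0.0482 -0.4222] 19.35929685973149
  single [ 0.4364 -0.0507 -0.4186]
  single [ 0.4413 -0.0483 -0.4226]
(array([ 0.52593353, -0.33676083]), np.float64(0.19885480977631323), (58.19232940673828, 11.250859260559082))
ll [ 0.5296 -0.3364  0.1955] 12.5745452678641 6.6417
```

View pics/m2.png

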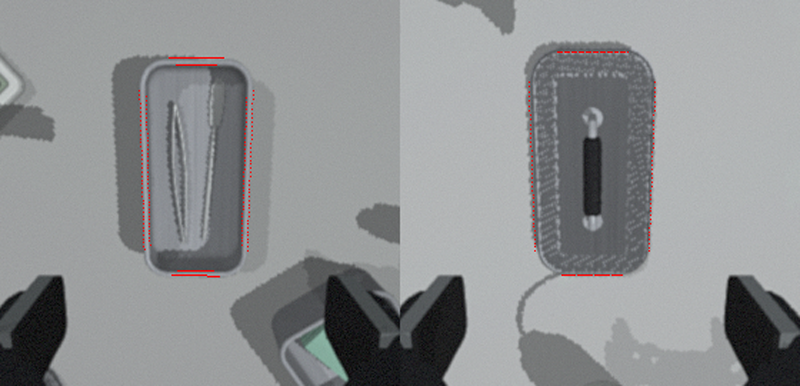

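```bash
cat >> h.py <<'E'
_st=straight
def hand_fit(n,yaw,im,K,E):
    """lid pose in hand from front half of hem; returns (dx,dy,dyaw) of the lid in the tool-yaw frame"""
    global straight
    def half(L,W,r=.024,n=40):
        P,N=_st(L,W,r,n);k=P[:,0]>.01;return P[k],N[k]
    straight=half
    t=bot.read_position();o=[(HEM[n][0][0],HEM[n][0][1],t[2]+GD-.046)]
    p,s=fit(im,K,E,o,[t[0],t[1],yaw],.006,.06);v=draw(im,K,E,o,p);straight=_st
    c,q=np.cos(yaw),np.sin(yaw);d=p[:2]-t[:2]
    return np.array([c*d[0]+q*d[1],-q*d[0]+c*d[1],p[2]-yaw]),s,v
E
python3 - <<'E'
from h import *
xy=(.5275,-.3366);_,yaw,_=pick_yaw(xy,.2,.197);print(yaw)
bot.move_pose([*xy,.1],quat(yaw));bot.move_linear([*xy,.046-GD],.1)
bot.set_gripper(0,60);print("grip",bot.read_gripper_width(),bot.read_finger_force())
bot.move_linear([*xy,.16],.15);bot.wait(.2)
im,K,E=snap("wrist");print("grip",bot.read_gripper_width(),bot.read_ft_force())
d,s,v=hand_fit("long",yaw,im,K,E);print(d.round(4),s,bot.read_clock())
cv2.imwrite("pics/h1.png",v[:,:,::-1]); cv2.imwrite("pics/h1raw.png",im[:,:,::-1])
E
```

```text
3.338592653589793
grip 0.00308315889229782 0.0
grip 0.002271174475999542 [-0.18101549 -0.86139104  0.28067452]
[-0.0089  0.0011  0.0004] 5.15978537495604 10.05
```

View pics/h1.png

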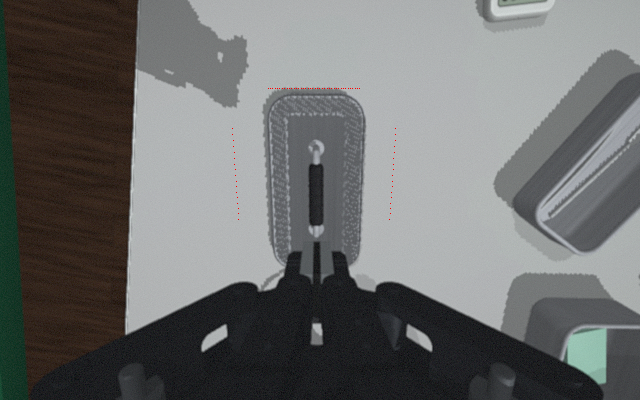

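Run:
```python
from h import *
print(bot.read_position(),bot.read_tool_rot(),quat(3.3386),GD)
im,K,E=snap("wrist")
s=sleeve(im,K,E,(.5275,-.3366));print(s)
print(fit(im,K,E,HEM["long"],[.5275,-.3366,.197]))
print(proj([[.5275,-.3366,.046],[.5275,-.3366,.16]],K,E))
sc,K2,E2=snap("scene");print(sleeve(sc,K2,E2,(.5275,-.3366)))
g=im[150:260:4,300:334:3].max(2);print(g)
```

```text
[ 0.52709185 -0.33630063  0.15911613] [-5.44347952e-04 -9.83182861e-02  9.95154729e-01  5.32143677e-04] [ 0.         -0.09834445  0.99515243  0.        ] 0.0187
(array([ 0.52592554, -0.33675015]), np.float64(0.20212587067471668), (59.87228775024414, 12.51801872253418))
(array([ 0.52241614, -0.33764834,  0.1969668 ]), np.float64(10.310296575803745))
[[315.39770547 196.37554965]
 [315.01326374 239.96588609]]
(array([ 0.53016101, -0.33504056]), np.float64(0.2073283725089433), (59.00502014160156, 12.478227615356445))
[[102 101 100 119 148 133 123 183 120 102 101 102]
 [102 102 104 100 104 164 155 135 100 101 100 101]
 [105  96 103 103  97 166 160 101 100 100 100 102]
 [102 103 100 100  98 170 167 100 102 101 103 100]
 [101 105 105  66  30  29  31  33 103 100  99 100]
 [102 100 105  53  34  42  46  38  97 103 102  95]
 [101  98 100  42  42  39  44  34 102 104 100 101]
 [105  97 103  54  35  38  39  39  97 102  98  98]
 [104 102 101  48  29  42  49  38 100 100  98 100]
 [101 100  98  49  37  37  42  45 102 100  99 100]
 [102  99 102  53  37  41  50  44  95 100  98  92]
 [101 101 102  52  37  45  45  40  96 103 100  95]
 [102 104 104  52  35  48  48  35 100  99  97  97]
 [103  98  97  55  30  40  44  34 103 100 101  96]
 [102  98 100  57  43  43  45  35  98  97  97  95]
 [103  97  97  56  35  43  47  41  98 100 100  97]
 [ 99 100 102  52  39  39  49  38  96 101  99  95]
 [104 102 101  67  38  45  45  38  96  94 100  96]
 [100  97  98  67  37  39  45  37 100 103  97  94]
 [100  99  99 150 101 139 148 166 104 100  97  96]
 [104  99 100 143 166 163 168 171 112  97  94  96]
 [ 99  98 101 102 132 161 163 113  99  98  98  93]
 [104  99  99 101 100 106  96  98 102  97  96  99]
 [101  95  95  95  90  46  37  90  93  97  95  95]
 [102  96  94  96  89  22  23  93  90  96  94  95]
 [ 88  91  92  93  86  26  24  94  94  94  92  83]
 [ 39  93  93  92  88  28  32  91  96  89  94  20]
 [ 39  96  93  94  85  31  27  85  95  92  95  35]]
```

Run:
```python
from h import *
yaw=3.338592653589793;xy=(.5273,-.3366)
bot.set_gripper(1.0)
print(bot.move_linear([*xy,.046-GD],.12),bot.read_position(),bot.read_gripper_width(),bot.read_ft_force())
im,K,E=snap("wrist")
bot.set_gripper(.0,60);print(bot.read_gripper_width(),bot.read_finger_force(),bot.read_position(),bot.read_ft_force())
bot.wait(.3);print(bot.read_gripper_width(),bot.read_finger_force(),bot.read_clock())
im2,K,E=snap("wrist")
sd,_,_=snap("side")
cv2.imwrite("pics/c.png",np.vstack([np.hstack([im,im2])[:, :,::-1][:,:],np.hstack([cv2.resize(sd[200:360,240:496],(640,400)),im*0])[:,:,::-1]])[:, :][::2,::2])
```

```text
False [ 0.52789378 -0.33706321  0.02815087] 0.9999749163510872 [ 0.57345403 -1.58171941 -0.03952951]
-0.004017085972416873 0.0 [ 0.52727828 -0.33657486  0.027242  ] [-0.57677813 -0.67056488  1.11025431]
-0.0022516491066519044 0.0 13.3083
```

View pics/c.png

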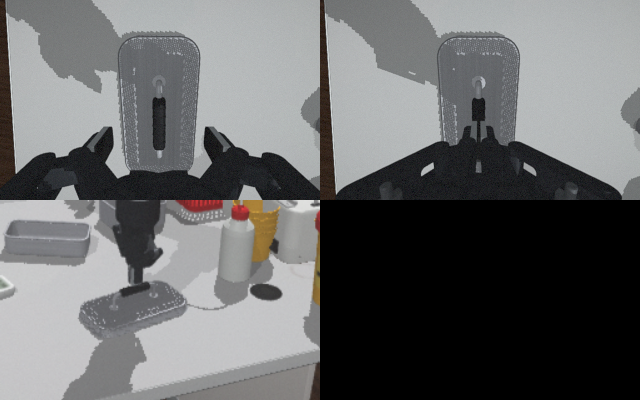

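Run:
```python
from h import *
sd,K,E=snap("side");sc,K2,E2=snap("scene")
for z in(0,.0272,.046,.07,.08): print(z,proj([[.5273,-.3366,z]],K,E),proj([[.5273,-.3366,z]],K2,E2))
a=cv2.resize(sd[225:315,290:410],(800,600),interpolation=cv2.INTER_CUBIC)[:,:,::-1]
b=cv2.resize(sc[225:315,372:492],(800,600),interpolation=cv2.INTER_CUBIC)[:,:,::-1]
cv2.imwrite("pics/d.png",cv2.resize(np.hstack([a,b]),(800,300)))
print(bot.read_joint_positions())
```

```text
0 [[345.69133519 288.41382807]] [[431.73220353 276.58997276]]
0.0272 [[346.10204379 278.21989507]] [[433.4325127  269.52320786]]
0.046 [[346.39047747 271.0608687 ]] [[434.63685255 264.51777314]]
0.07 [[346.76424248 261.78388867]] [[436.21022525 257.97857713]]
0.08 [[346.92184983 257.87201843]] [[436.87803032 255.20306928]]
[-6.86070215e-01  6.17299168e-01 -1.98199465e-01  7.55300578e-01
 -8.74505109e-07 -8.83060827e-01]
```

View pics/d.png

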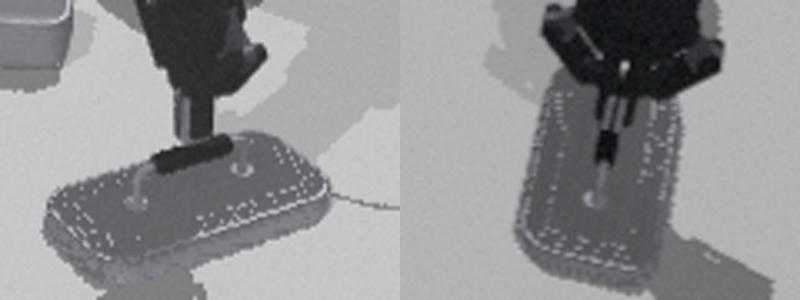

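Run:
```python
from h import *
p=bot.read_position()
print(bot.move_linear([p[0],p[1],.012],.03,until_force=3),bot.read_position(),bot.read_ft_force())
```

```text
True [ 0.52770509 -0.33693484  0.02145256] [-0.79790474  0.3441857   4.28415682]
```

```bash
sed -i 's/^GD=.*/GD=bot.grip_depth+.0303 # shut tips touched the 52 mm sleeve top at reported z=.0215/' h.py
python3 - <<'E'
from h import *
yaw=3.338592653589793;xy=(.5273,-.3366)
bot.move_linear([*xy,.05],.15)
bot.set_gripper(1.0)
print(bot.move_linear([*xy,.046-GD],.08,until_force=8),bot.read_position())
bot.set_gripper(.0,60);print(bot.read_gripper_width(),bot.read_finger_force(),bot.read_position(),bot.read_ft_force())
if bot.read_gripper_width()>.08:
    bot.move_linear([*xy,.12],.15);bot.wait(.15)
    im,K,E=snap("wrist","h2raw")
    print("grip",bot.read_gripper_width(),bot.read_ft_force())
    d,s,v=hand_fit("long",yaw,im,K,E);print(d.round(4),s,bot.read_clock())
    cv2.imwrite("pics/h2.png",v[:,:,::-1])
E
```

```text
False [ 0.52754583 -0.33679842 -0.00282266]
0.15005981364097412 58.50102245807648 [ 0.52743699 -0.33671802 -0.00267579] [-0.77007266  0.3522897   2.68163324]
grip 0.15036191723012982 [-0.37655461 -1.10842827 -2.41728637]
[-0.0008 -0.0014  0.0006] 19.254974390370336 17.5917
```

View pics/h2.png

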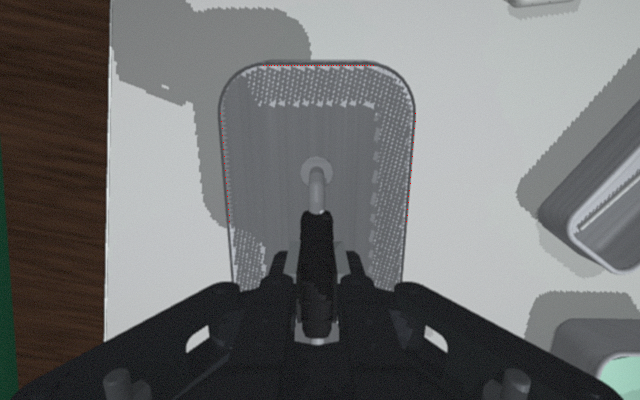

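```bash
cat >> h.py <<'E'
def put(box,d,mouth):
    yaw=box[2]+np.pi;c,s=np.cos(yaw),np.sin(yaw)
    xy=np.array(box[:2])-[c*d[0]-s*d[1],s*d[0]+c*d[1]];q=quat(yaw-d[2])
    zf=mouth+.030-GD
    bot.move_pose([*xy,zf+.06],q);bot.wait(.15);print("above",bot.read_position(),xy,bot.read_clock())
    f0=bot.read_ft_force()
    hit=bot.move_linear([*xy,zf-.003],.05,until_force=12)
    p=bot.read_position();print("hit",hit,"z above home",p[2]-zf,p,np.round(bot.read_ft_force()-f0,1),np.round(bot.read_moment(),2),bot.read_clock())
    return xy,q,zf,p
E
python3 - <<'E'
from h import *
xy,q,zf,p=put((.4413,-.0483,-.4222),(-.0008,-.0010,.0003),.045)
sd,_,_=snap("side","sd1");sc,_,_=snap("scene","sc1")
a=cv2.resize(sd[170:290,200:360],(400,300));b=cv2.resize(sc[180:300,250:410],(400,300))
cv2.imwrite("pics/p1.png",np.hstack([a,b])[:,:,::-1])
E
```

```text
above [ 0.44115456 -0.04988147  0.08618883] [ 0.44016048 -0.04888438] 18.9
hit True z above home -0.00011266062177694297 [ 0.44058874 -0.04907494  0.02588734] [-0.8 -0.4  9.2] [0.02 0.19 0.01] 20.0167
```

View pics/p1.png

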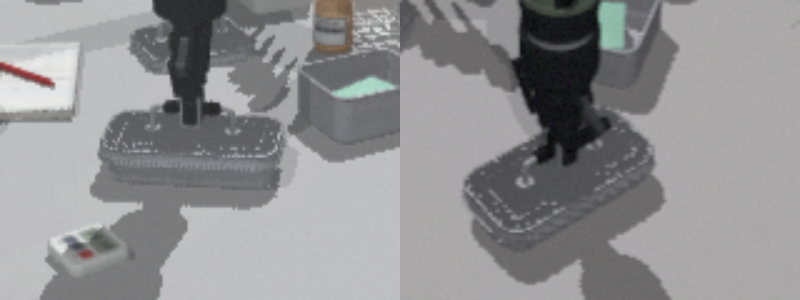

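Run:
```python
from h import *
p=bot.read_position()
bot.set_gripper(1.0);bot.wait(.1)
bot.move_linear([p[0],p[1],.13],.2)
xy=(.5244,.2855);_,yaw,_=pick_yaw(xy,.1,.097)
bot.move_pose([*xy,.13],quat(yaw));bot.wait(.15)
im,K,E=snap("wrist");print("sleeve",sleeve(im,K,E,xy))
print("bottle",ray((276,174),0,*snap("scene")[1:]).round(3))
print(bot.move_linear([*xy,.046-GD],.12,until_force=8),bot.read_position())
bot.set_gripper(.0,60);w=bot.read_gripper_width();print(w,bot.read_finger_force())
if w>.08:
    bot.move_linear([*xy,.16],.15);bot.wait(.15)
    im,K,E=snap("wrist","h3raw")
    print("grip",bot.read_gripper_width(),bot.read_ft_force())
    d,s,v=hand_fit("wide",yaw,im,K,E);print(d.round(4),s,yaw)
print(bot.read_clock())
```

```text
sleeve (array([0.52583661, 0.28540436]), np.float64(0.08936351054345053), (60.30094528198242, 13.22907829284668))
bottle [0.681 0.216 0.   ]
False [ 0.52510172  0.28579673 -0.00220984]
0.15260731188910684 58.448776602745056
grip 0.15118212417064011 [-0.11453494  0.40050628 -2.57861651]
[-0.0009 -0.002  -0.0087] 13.803102095843226 3.238592653589793
26.4833
```

Run:
```python
from h import *
bot.move_pose([.6639,.018,.17],quat(.1806+np.pi))
xy,q,zf,p=put((.6637,.0177,.1806),(-.0008,-.0012,-.004),.060)
```

```text
above [0.66510427 0.01700632 0.10378058] [0.66312855 0.01637582] 28.175
hit True z above home -7.149123534749835e-05 [0.66267033 0.01638441 0.04092851] [-0.2 -0.7  6.7] [-0.05  0.06 -0.01] 29.2833
```

Run:
```python
from h import *
p=bot.read_position()
bot.set_gripper(1.0);bot.wait(.1)
bot.move_linear([p[0],p[1],.2],.2);bot.wait(.2)
im,K,E=snap("wrist");print("wide",fit(im,K,E,[(.151,.129,.044)],[.6637,.0177,.1806]),sleeve(im,K,E,(.664,.017),.09))
bot.move_pose([.4413,-.0483,.2],quat(-.4222+np.pi));bot.wait(.2)
im,K,E=snap("wrist");print("long",fit(im,K,E,[(.197,.105,.029)],[.4413,-.0483,-.4222]),sleeve(im,K,E,(.441,-.048),.075))
# tilt: triangulate sleeve ends through scene+side bboxes roughly
for c in("scene","side"):
    snap(c)
    for t in("long_box","wide_box","long_lid","wide_lid","wash_bottle","reagent_bottle"):print(c,t,[(d["bbox"],round(d["confidence"],2)) for d in bot.search_frame(c,t)[:1]])
print(bot.read_clock(),bot.read_position())
```

```text
wide (array([0.6637282 , 0.01680646, 0.18347658]), np.float64(8.825904459232056)) (array([0.66375958, 0.0167007 ]), np.float64(0.18964193688032038), (59.34294128417969, 12.265371322631836))
long (array([ 0.43915622, -0.04961618, -0.4300058 ]), np.float64(9.644207313869442)) (array([ 0.43907535, -0.04885536]), np.float64(2.7142053660605687), (12.327433586120605, 58.792808532714844))
scene long_box [([294.6, 279.6, 8.6, 2.1], 0.67)]
scene wide_box [([309.4, 203.1, 37.3, 11.6], 0.84)]
scene long_lid [([277.4, 221.3, 76.2, 58.1], 0.81)]
scene wide_lid [([305.4, 170.1, 52.6, 40.5], 0.92)]
scene wash_bottle [([429.8, 158.8, 30.6, 59.1], 0.97)]
scene reagent_bottle [([263.4, 139.2, 21.0, 35.2], 0.72)]
side long_box [([244.6, 237.7, 66.7, 6.8], 0.57)]
side wide_box [([319.1, 207.9, 55.4, 18.7], 0.9)]
side long_lid [([238.6, 210.0, 78.8, 30.3], 0.69)]
side wide_lid [([311.5, 186.2, 63.3, 27.7], 0.87)]
side wash_bottle [([413.2, 186.0, 29.3, 79.2], 0.77)]
side reagent_bottle [([324.4, 163.9, 17.4, 26.9], 0.62)]
33.1583 [ 0.44132337 -0.0483134   0.20006132]
```

```bash
python3 -c "
from cell import bot
bot.wait(.5);print(bot.close_job())"
```

```text
the job is handed in; nothing more can be done
None
```

Both lids are on their own boxes. Each came to rest within 0.2 mm of its seated height, and the job was handed in at about 34 s. I checked the final positions by camera readings only, because my picture allowance was used up.

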